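Wipe broken tile off the worktop into the dustpan

ROBOT

A 6-joint arm with a two-finger parallel gripper is mounted at the origin on a cart in front of the work surface, level with it; the furniture and walls round the work are solid. World frame = base frame: x ahead of the robot, y to its left, z up, the work surface at z = 0. Lengths are in m, angles in rad, forces in N, time in s.
With the tool pointing down it reaches from about 0.35 to 0.875 m from the base axis. Payload 4.2 kg.
Tool frame: the origin (TCP) lies on the centre line of the jaws, within the pads' length; the fingertips stand 14 mm ahead of it and the grasp point (between the pads) lies 5 mm behind it (bot.finger_overhang is the distance from the TCP to the fingertips, in m); z points along the fingers, y is the line along which they close (so a half turn about z gives the same grasp; the last joint's range is limited). The gripper opens to 87 mm and grips with 3 to 60 N. Pads are 19 mm wide; open, the fingers measure 117 mm over their backs; the gripper's body (75 mm by 190 mm) begins 51 mm behind the grasp point.
Start: joints at [1.411, 0.385, 0.008, 0, -1.194, -0.259], TCP at [0.254, 0.571, 0.237] pointing down, gripper open.
Joint ranges: [-3.14, 3.14], [-1.21, 2.06], [-1.07, 1.41], [-3.16, 2.05], [-2.99, -0.16], [-3.1, 3.1]. Speed limits (rad/s): [2.79, 2.79, 3.14, 3.14, 3.14, 3.14].

INTERFACE

Orientations are given as a unit quaternion [w, x, y, z].
In Python, from workcell import bot gives the robot as it stands.
- The arm moves only by the tool nudge_tcp, called after "Request:" as name(argument=value, ...) on one line, values as JSON. Schema: {"type":"object","properties":{"rows":{"type":"array","items":{"type":"object","properties":{"sx":{"type":"number"},"sy":{"type":"number"},"sz":{"type":"number"},"spin":{"type":"number"},"aperture":{"type":"number"}},"additionalProperties":false,"required":["aperture"]},"minItems":1,"maxItems":12},"force":{"type":"number"},"only":{"type":"string"},"quiet":{"type":"boolean"},"lines":{"type":"string"}},"required":["rows"],"additionalProperties":false}. rows is a list of rows, 1 to 12 of them, each an object with the fields sx, sy, sz (the shift in shares of the most that a row can go, 1 being 50 mm), spin (a turn about the tool's z in a scale on which 1.0 is 180 degrees), aperture (the finger opening in m); a field left out counts as zero (the opening has to be given); each row shifts and turns the commanded pose from where the row before left it, along the tool's axes as they then stand; what a row does not reach is not made up. A row lasts 1/10 s, in which the tool goes at most 0.05 m and 0.15 rad, less where a joint would pass 70% of its speed; a pose out of reach is approached as far as the arm can. The fingers move at their own pace and stop on an object; force is the grip in N (left out, the last holds). Time passes only in rows, so rows that do not move let the fingers close. The tool returns the time, the measured TCP pose, the force, the opening and the grip force at its end. only (a regular expression) keeps the lines of the reply that match it, lines (a string "A,B") keeps lines A to B, and quiet returns only ok. Input that does not fit is refused with a message, and nothing moves.
- bot.observe(): the state, without advancing time (a new reading comes with each control period).
- bot.snapshot(name): name is "scene" or "top" or "wrist"; returns the picture (384x512x3 uint8, red, green, blue); there is no depth.
- bot.get_calibration(name): a dict with "intrinsics" (3x3 intrinsics, pixels), "distortion" ([k1, k2, p1, p2, k3] as OpenCV has them; the pictures are not rectified), "extrinsics" (4x4, takes a point from world to camera coordinates). Camera axes: x right, y down, z forward; pixel columns grow to the right and rows downward; lengths in m; the calibration is good to about 2 mm. A picture is of the moment at which its call begins: read the wrist's pose just before it. get_calibration takes no time and is no camera call; for the wrist camera it gives the pose at the moment of the call.
- bot.close_job(): hands the job in; it is judged then, once.
The state is a dict: "time": time; "joint_positions": joint angles; "joint_vel": joint speeds; "tau": joint torques, N m; "ee_pos": TCP position; "eef_rot": TCP orientation; "force": force on the tool from outside, world axes, zero at the start; "torque": the same for the moment, N m; "finger_gap": finger opening in m; "grasp_force": force on a finger pad.
Only numpy, scipy, OpenCV 4.12 (cv2) and the standard library are available. Lean on these libraries where they do the work, as an engineer would, in place of code of your own. Each camera call takes 0.05 s, during which the arm holds its last target. There are 200 camera calls.

TASK

The tiler has left three broken pieces of white wall tile on the worktop. Take the rubber float by its handle, wipe the pieces along the worktop with its long side, up over the lip of the dustpan and down into the pan - with the float, not with the gripper, and without shoving the pan away. Then set the float back flat on its sole where you found it, and leave the tools lying around undisturbed.

Things in the scene. Friction and masses are not known exactly. Their poses are not given: they have to be found in the camera images.
- rubber_float: Small tiler's float standing on its sole. Sole block 160 (x) x 64 (y) x 19 mm, black rubber under an aluminium plate, upright sides; wooden bar handle along x, 128 long, 26 wide (y), from z = 46 to 76 mm, on two posts at x = -50 and 50, with 25 mm of room under the bar between them. Origin: centre of the sole's underside; z up. 0.2 to 0.35 kg.
- float_grip (a point): Middle of the float's handle bar, 61 mm above the underside of the sole; axes as the float's.
- dustpan: Loose steel dustpan, 0.9 kg. Origin: on the worktop, middle of the lip's front edge; x runs level into the pan, z up. Lip: a ramp from height 0 at x = 0 to 10 mm at x = 50 (crest); from x = 53 to the back wall at x = 222 a floor 3 mm high. Inside y = -110 to 110; side walls 5 mm high at x = 6, 36 at x = 75, 42 at the back; back wall 48. Grip bar behind, to x = 340.
- lip_crest (a point): Middle of the crest of the dustpan's lip, 50 mm behind its front edge and 10 mm above the worktop; axes as the dustpan's.
- tile_corner: Broken piece of tile, five-sided, about 62 (x) x 46 (y) x 9 mm thick, white glaze above, buff body. Origin: centre of its outline on the underside; z is up through the glazed face. Loose, about 50 g.
- tile_notch: L-shaped broken piece of tile (nibbled round a socket), about 64 (x) x 50 (y) x 9 mm thick: a 23 mm wide limb along x at the -y side, a 25 mm wide limb along y at the -x side. Origin: centre of its outline on the underside; z is up through the glazed face. Loose, about 50 g.
- tile_strip: Broken strip of tile, about 70 (x) x 30 (y) x 9 mm thick. Origin: centre of its outline on the underside; z is up through the glazed face. Loose, about 50 g.
- tape_measure: Bystander: yellow tape measure, 43 x 80 x 60 mm, loose. Origin: centre of its underside.
- tape_roll: Bystander: roll of masking tape lying flat, 112 mm across, 30 mm high, loose. Origin: centre of its underside.
- screwdriver: Bystander: red-handled screwdriver lying down, 191 mm long (x), loose. Origin: centre of its underside.

How it is judged:
On the way, in this order (a step that is already met when the one before it is completed fails the run):
1. the float is held in the gripper (contact force between the fingers and rubber_float above 3 N), for 0.2 s.
2. all three pieces of tile are over the lip and in the pan (x of tile_corner in the frame of dustpan between 0.066 and 0.225 m and y of tile_corner in the frame of dustpan between -0.112 and 0.112 m and z of tile_corner in the frame of dustpan between 0 and 0.035 m and x of tile_notch in the frame of dustpan between 0.066 and 0.225 m and y of tile_notch in the frame of dustpan between -0.112 and 0.112 m and z of tile_notch in the frame of dustpan between 0 and 0.035 m and x of tile_strip in the frame of dustpan between 0.066 and 0.225 m and y of tile_strip in the frame of dustpan between -0.112 and 0.112 m and z of tile_strip in the frame of dustpan between 0 and 0.035 m), for 0.2 s.
At the end, for the whole second after the job is handed in: All three tile pieces rest in the pan: each origin more than 66 mm behind the lip's front edge (16 mm past the crest), inside the walls, not above 35 mm. The float rests flat on its sole on the worktop (within 0.08 rad), within 60 mm of where it stood at the start (all of step 2 and distance of rubber_float from where it was at the start of the episode below 0.06 m and height (world z) of rubber_float below 0.006 m and angle between rubber_float's own z axis and vertical below 0.08 rad and linear speed of each of tile_corner, tile_notch, tile_strip, rubber_float below 0.03 m/s); the robot touches nothing.
It fails at once if the gripper or the arm touches a piece of tile (contact force between any of the fingers, the arm and tile_corner above 0.5 N or contact force between any of the fingers, the arm and tile_notch above 0.5 N or contact force between any of the fingers, the arm and tile_strip above 0.5 N).
It fails at once if a piece of tile falls off the worktop (height (world z) of any of tile_corner, tile_notch, tile_strip below -0.05 m).
It fails at once if the dustpan is shoved more than 30 mm (distance of dustpan from where it was at the start of the episode above 0.03 m).
It fails at once if a tool lying around is moved more than 20 mm (distance of any of tape_measure, tape_roll, screwdriver from where it was at the start of the episode above 0.02 m).
It also fails if it takes over 48 s, if anything falls off the work surface, if the arm or the gripper's body presses on something with over 40 N, if the wrist force passes 120 N, or if a joint passes its speed limit or range.

## Working session

There is one attempt and no reset: what is moved stays moved. The work goes in short steps, Python scripts to look and compute and a tool call to move; the robot and the scene stay as the last step left them, time stands still between calls to the robot, and variables do not carry over. Pictures are saved under pics/ and viewed, at most 10 in all, crops included, and the job is handed in when it is done.

```bash
ls; mkdir -p pics; python3 - <<'E'
from workcell import bot
import cv2,numpy as np
for n in("top","scene"):
    im=bot.snapshot(n);cv2.imwrite(f"pics/{n}0.png",im[...,::-1])
    c=bot.get_calibration(n);print(n,np.round(c["intrinsics"],1).tolist(),np.round(c["distortion"],3),np.round(c["extrinsics"],3).tolist())
s=bot.observe();print(s)
E
```

```text
pics
workcell.py
top [[450.2, 0.0, 253.0], [0.0, 450.2, 196.9], [0.0, 0.0, 1.0]] [-0.175  0.     0.     0.     0.   ] [[-0.009, -1.0, -0.015, 0.269], [-0.983, 0.011, -0.185, 0.57], [0.186, 0.013, -0.983, 1.487], [0.0, 0.0, 0.0, 1.0]]
scene [[365.7, 0.0, 254.5], [0.0, 365.7, 191.1], [0.0, 0.0, 1.0]] [-0.05  0.    0.    0.    0.  ] [[0.52, -0.854, 0.024, -0.108], [-0.528, -0.343, -0.777, 0.456], [0.671, 0.391, -0.63, 0.553], [0.0, 0.0, 0.0, 1.0]]
{'time': 0.1, 'joint_positions': array([ 1.41062933e+00,  3.85467322e-01,  6.77243240e-03, -4.59029995e-04,
       -1.19400003e+00, -2.58584700e-01]), 'joint_vel': array([ 0.00046102, -0.00103712,  0.00422511,  0.00168253, -0.00131955,
       -0.0003078 ]), 'tau': array([-6.12999957e-04, -3.91687489e+01,  1.87936360e+01,  4.23196346e+00,
        1.34963938e-02, -7.75862190e-05]), 'ee_pos': array([0.25391616, 0.5705374 , 0.23557674]), 'eef_rot': array([ 9.58640833e-04,  9.78142774e-01, -2.07932122e-01, -1.66380666e-04]), 'force': array([-0.37568575,  0.3215174 ,  0.04483207]), 'torque': array([ 0.03127384, -0.02089548, -0.03102992]), 'grasp_force': 0.0, 'finger_gap': 0.08683160241822967}
```

View pics/top0.png

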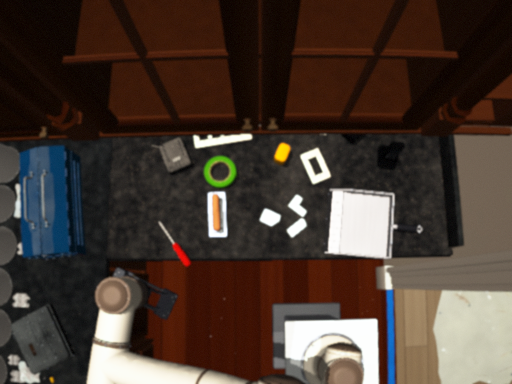

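View pics/scene0.png

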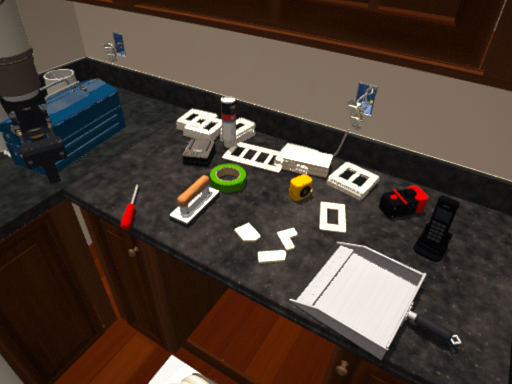

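Top view: float about (217,214) with handle along image vertical, tiles about (270,216), (297,205) and (296,228). The pan spans about (328..395, 190..257) with its lip on the left (facing +y). Tape roll is at (220,171) and screwdriver at (175,245).

```bash
cat > h.py <<'E'
from workcell import bot
import cv2,numpy as np
def ray(name,px,z,cal=None):
    c=cal or bot.get_calibration(name);K=np.array(c["intrinsics"]);E=np.array(c["extrinsics"])
    u=cv2.undistortPoints(np.array(px,float).reshape(-1,1,2),K,np.array(c["distortion"]))[:,0]
    d=np.c_[u,np.ones(len(u))]@E[:3,:3]; o=-E[:3,:3].T@E[:3,3]
    return (o+d*((z-o[2])/d[:,2])[:,None])[:,:2]
def comps(im,mask,box,amin=15):
    m=np.zeros_like(mask);x0,y0,x1,y1=box;m[y0:y1,x0:x1]=mask[y0:y1,x0:x1]
    cs,_=cv2.findContours(m,cv2.RETR_EXTERNAL,cv2.CHAIN_APPROX_NONE)
    return [c for c in cs if cv2.contourArea(c)>amin]
def rect(name,c,z):
    p=ray(name,c[:,0],z)*1000
    (cx,cy),(w,h),a=cv2.minAreaRect(p.astype(np.float32))
    if w<h:w,h,a=h,w,a-90
    return [round(v,1) for v in(cx,cy,w,h,a)]
E
cat > m.py <<'E'
from h import *
im=cv2.imread("pics/top0.png");hsv=cv2.cvtColor(im,cv2.COLOR_BGR2HSV);h,s,v=cv2.split(hsv)
w=((s<60)&(v>140)).astype(np.uint8)*255
for nm,box,z in(("tile",(255,190,315,245),.009),("float",(203,185,232,243),.019),("pan",(320,180,402,260),.02)):
    for c in comps(im,w,box): print(nm,cv2.boundingRect(c),rect("top",c,z),(cv2.approxPolyDP(c,2,True)[:,0].tolist(),np.round(ray("top",cv2.approxPolyDP(c,2,True)[:,0],z),3).tolist()) )
o=((h>5)&(h<20)&(s>90)&(v>90)).astype(np.uint8)*255
for c in comps(im,o,(203,185,232,243)): print("handle",rect("top",c,.076))
g=((h>35)&(h<80)&(s>90)&(v>60)).astype(np.uint8)*255
for c in comps(im,g,(195,150,245,195)): print("roll",rect("top",c,.03))
r=(((h<6)|(h>172))&(s>120)&(v>90)).astype(np.uint8)*255
for c in comps(im,r,(150,215,200,275)): print("driver",rect("top",c,.015))
y=((h>18)&(h<32)&(s>120)&(v>120)).astype(np.uint8)*255
for c in comps(im,y,(265,135,300,170)): print("tape",rect("top",c,.06))
b=cv2.resize(im[130:270,140:410],None,fx=2.9,fy=2.9,interpolation=cv2.INTER_CUBIC);cv2.imwrite("pics/top0z.png",b)
E
python3 m.py
```

```text
tile (287, 218, 20, 20) [472.4, 112.4, 76.0, 36.5, -52.3] ([[303, 218], [287, 229], [290, 236], [305, 227]], [[0.504, 0.09], [0.466, 0.147], [0.442, 0.137], [0.472, 0.083]])
tile (260, 208, 21, 18) [507.1, 206.3, 65.9, 52.2, 62.6] ([[265, 208], [260, 221], [273, 225], [279, 220], [280, 215]], [[0.541, 0.222], [0.495, 0.24], [0.481, 0.195], [0.498, 0.174], [0.516, 0.17]])
tile (288, 195, 19, 22) [550.3, 101.4, 69.8, 56.7, 51.9] ([[295, 195], [288, 206], [303, 216], [306, 210], [299, 204], [302, 198]], [[0.587, 0.116], [0.547, 0.141], [0.511, 0.089], [0.532, 0.078], [0.554, 0.102], [0.575, 0.091]])
float (207, 191, 21, 47) [520.7, 391.1, 163.9, 67.9, 2.3] ([[208, 192], [208, 235], [226, 236], [225, 193]], [[0.599, 0.422], [0.447, 0.421], [0.443, 0.359], [0.595, 0.362]])
pan (325, 189, 72, 70) [482.8, -116.2, 244.4, 234.4, 83.7] ([[330, 189], [328, 250], [325, 252], [390, 258], [392, 229], [396, 227], [393, 223], [394, 195], [363, 190]], [[0.605, -0.008], [0.39, 0.007], [0.383, 0.018], [0.358, -0.21], [0.459, -0.222], [0.466, -0.237], [0.48, -0.227], [0.58, -0.237], [0.6, -0.126]])
handle [517.3, 388.1, 120.0, 23.4, 2.3]
roll [672.4, 381.5, 117.1, 116.8, 89.9]
driver [380.8, 515.8, 95.4, 28.3, 35.6]
tape [729.3, 161.7, 66.5, 40.8, -19.2]
```

View pics/top0z.png

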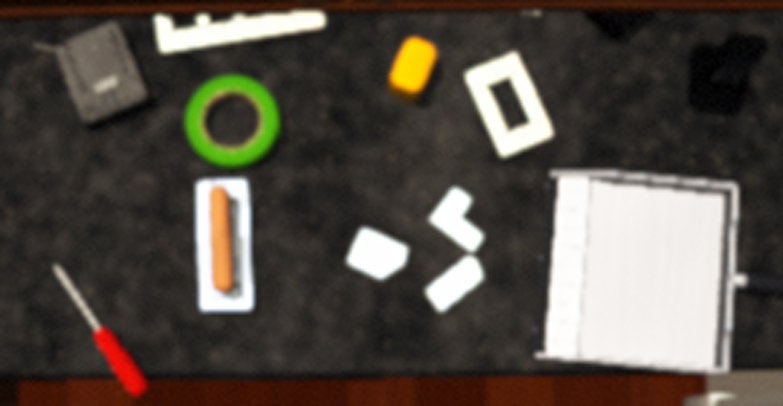

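Zoomed crop: the float is clear, its handle at about (222,238). The L piece is upper right, the strip lower right and the five-sided piece on the left. The pan's lip edge runs (553,172)–(541,356). I'll move above the float and look with the wrist camera.

Units first: shifts go in shares of 50 mm and turns go in shares of 180 degrees. So 0.0395 m is 0.79, 0.0072 m is 0.144, -0.115 rad / 3.1416 = -0.0366.

```bash
cat > d.py <<'E'
import sys
from h import *
from scipy.spatial.transform import Rotation as R
s=bot.observe();q=s["eef_rot"];M=R.from_quat([q[1],q[2],q[3],q[0]]).as_matrix()
t=np.array([float(v) for v in sys.argv[1:4]])
print("t",round(s["time"],2),"pos",np.round(s["ee_pos"],4),"yaw",round(np.arctan2(M[1,0],M[0,0]),4),"tilt",round(np.arccos(-M[2,2]),4),"F",np.round(s["force"],1),"delta tool",np.round(M.T@(t-s["ee_pos"]),4))
E
```

Request:
nudge_tcp(rows=[{"sx": 0.79,"sy": 0.144,"aperture": 0.087},{"sx": 0.79,"sy": 0.144,"aperture": 0.087},{"sx": 0.79,"sy": 0.144,"aperture": 0.087},{"sx": 0.79,"sy": 0.144,"aperture": 0.087},{"sx": 0.79,"sy": 0.144,"aperture": 0.087},{"sx": 0.79,"sy": 0.144,"aperture": 0.087},{"sx": 0.79,"sy": 0.144,"aperture": 0.087},{"sx": 0.79,"sy": 0.144,"aperture": 0.087},{"spin": -0.0366,"aperture": 0.087},{"spin": -0.0366,"aperture": 0.087},{"spin": -0.0366,"aperture": 0.087},{"spin": -0.0366,"aperture": 0.087}])

```text
time: 1.3
ee_pos: [0.5193, 0.3894, 0.2358]
eef_rot: [0.0, 1.0, 0.023, -0.001]
force: [-0.8, 1.5, 0.3]
finger_gap: 0.0869
grasp_force: 0.0
```

Request:
nudge_tcp(rows=[{"aperture": 0.087},{"aperture": 0.087}], force=40)

```text
time: 1.5
ee_pos: [0.5192, 0.3897, 0.2361]
eef_rot: [0.0, 1.0, 0.019, -0.0]
force: [-0.3, -0.8, -0.8]
finger_gap: 0.0869
grasp_force: 0.0
```

```bash
python3 d.py 0.519 0.390 0.056
python3 - <<'E'
from h import *
c=bot.get_calibration("wrist");im=bot.snapshot("wrist")[...,::-1].copy();cv2.imwrite("pics/w1.png",im)
hsv=cv2.cvtColor(im,cv2.COLOR_BGR2HSV);h,s,v=cv2.split(hsv)
o=((h>5)&(h<20)&(s>90)&(v>90)).astype(np.uint8)*255
for k in comps(im,o,(0,0,512,384),300):
    p=ray("wrist",k[:,0],.076,c)*1000;print(cv2.boundingRect(k),cv2.minAreaRect(p.astype(np.float32)))
E
```

```text
t 1.5 pos [0.5192 0.3897 0.2361] yaw 0.0387 tilt 0.0008 F [-0.3 -0.8 -0.8] delta tool [-1.000e-04 -4.000e-04  1.801e-01]
(173, 281, 319, 40) ((342.104248046875, 267.3402404785156), (67.7069320678711, 464.4784851074219), 2.372533082962036)
(386, 247, 23, 45) ((395.7656555175781, 191.64309692382812), (74.19634246826172, 28.953508377075195), 15.339284896850586)
(104, 247, 24, 45) ((380.0456237792969, 576.2283935546875), (29.03326416015625, 75.3167953491211), 77.4437255859375)
(244, 120, 22, 103) ((521.1640625, 390.8035888671875), (124.38829803466797, 24.76153564453125), 2.6307690143585205)
(417, 0, 88, 44) ((696.361572265625, 179.50909423828125), (42.207130432128906, 96.49853515625), 5.874289512634277)
```

View pics/w1.png

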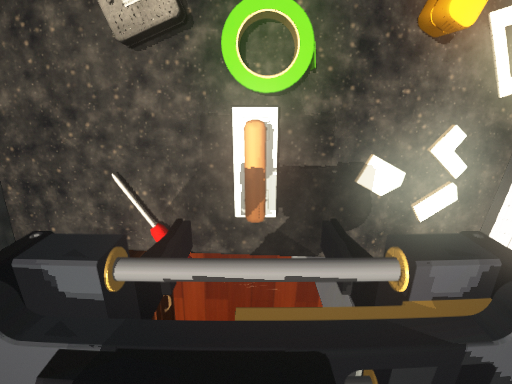

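The wrist view shows the handle centred at (255,171) and parallel to the tool's x, with the fingers straddling it. Next I descend, grip and lift slightly.

Scaled: 0.03 m is 0.6, 0.02 m is 0.4.

Request:
nudge_tcp(rows=[{"sx": 0.02,"sy": -0.02,"sz": 0.6,"aperture": 0.087},{"sz": 0.6,"aperture": 0.087},{"sz": 0.6,"aperture": 0.087},{"sz": 0.6,"aperture": 0.087},{"sz": 0.6,"aperture": 0.087},{"sz": 0.4,"aperture": 0.087},{"sz": 0.2,"aperture": 0.087},{"aperture": 0.02},{"aperture": 0.02},{"aperture": 0.02},{"aperture": 0.02},{"aperture": 0.02}], force=40)

```text
time: 2.75
ee_pos: [0.5207, 0.3912, 0.0576]
eef_rot: [-0.001, 1.0, 0.021, 0.001]
force: [-0.5, -0.5, -0.7]
finger_gap: 0.055
grasp_force: 0.0
```

Request:
nudge_tcp(rows=[{"aperture": 0.02},{"aperture": 0.02},{"aperture": 0.02}])

```text
time: 3.05
ee_pos: [0.5204, 0.3909, 0.0566]
eef_rot: [-0.0, 1.0, 0.021, 0.0]
force: [-1.2, 0.2, 0.3]
finger_gap: 0.0309
grasp_force: 0.0
```

```bash
python3 d.py 0.519 0.390 0.056
```

```text
t 3.05 pos [0.5204 0.3909 0.0566] yaw 0.0412 tilt 0.0001 F [-1.2  0.2  0.3] delta tool [-0.0014  0.0008  0.0006]
```

```bash
python3 - <<'E'
from h import *
# pan from crop points: lip corners at z~0, back wall top corners z .048
f=lambda x,y:(140+x/2.9,130+y/2.9)
print(ray("top",[f(553,172),f(541,356)],0.003).round(4).tolist())
print(ray("top",[f(737,184),f(728,371)],0.048).round(4).tolist())
c=bot.get_calibration("scene")
print(ray("scene",[(341,243),(293,301)],0.0,c).round(4).tolist())
# tile masks in scene
im=cv2.imread("pics/scene0.png");h,s,v=cv2.split(cv2.cvtColor(im,cv2.COLOR_BGR2HSV))
m=((s<70)&(v>150)).astype(np.uint8)*255
for k in comps(im,m,(225,215,300,270)): print("tile",rect("scene",k,.009))
E
```

```text
[[0.6069, -0.0131], [0.3818, 0.0099]]
[[0.5806, -0.2296], [0.3569, -0.2052]]
[[0.6163, -0.0183], [0.3896, 0.0092]]
tile [474.2, 112.1, 71.5, 34.5, -52.1]
tile [551.9, 101.4, 68.4, 53.0, 51.5]
tile [508.6, 205.9, 64.7, 49.6, 65.1]
```

Scaled: -0.002 m is -0.04, -0.001 m is -0.02.

Request:
nudge_tcp(rows=[{"aperture": 0.02},{"aperture": 0.02},{"aperture": 0.02},{"aperture": 0.02},{"sz": -0.02,"aperture": 0.02},{"sz": -0.04,"aperture": 0.02},{"aperture": 0.02}], force=45)

```text
time: 3.75
ee_pos: [0.5201, 0.3906, 0.0593]
eef_rot: [0.0, 1.0, 0.021, -0.0]
force: [-0.4, 0.2, -3.0]
finger_gap: 0.0254
grasp_force: 45.0
```

Request:
nudge_tcp(rows=[{"sy": 0.2,"spin": 0.0156,"aperture": 0.02},{"sy": 0.3,"spin": 0.0156,"aperture": 0.02},{"sy": 0.3,"spin": 0.0153,"aperture": 0.02},{"sy": 0.3,"aperture": 0.02},{"sy": 0.3,"aperture": 0.02},{"sx": 0.22,"sy": 0.2,"aperture": 0.02},{"sx": 0.2,"aperture": 0.02},{"aperture": 0.02},{"aperture": 0.02}])

```text
time: 4.65
ee_pos: [0.5372, 0.3093, 0.0594]
eef_rot: [-0.0, 0.999, -0.053, 0.0]
force: [0.5, -0.3, -3.5]
finger_gap: 0.0257
grasp_force: 45.0
```

```bash
python3 d.py 0.531 0.310 0.059
python3 - <<'E'
from h import *
c=bot.get_calibration("wrist");im=bot.snapshot("wrist")[...,::-1].copy();cv2.imwrite("pics/w2.png",im)
cv2.imwrite("pics/s2.png",bot.snapshot("scene")[...,::-1])
E
```

```text
t 4.65 pos [0.5372 0.3093 0.0594] yaw -0.1052 tilt 0.0006 F [ 0.5 -0.3 -3.5] delta tool [-0.0063 -0.      0.0004]
```

View pics/s2.png

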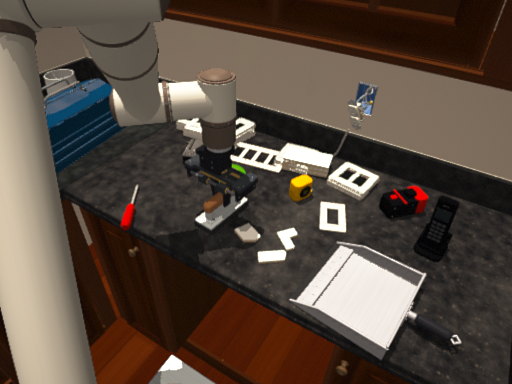

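The scene view shows the float held level just above the worktop at (222,210), clear of the tape roll, with the pieces ahead of it at (247,232), (287,238) and (271,256). Next is the first part of the sweep.

Scaled: 0.015 m is 0.3, -0.003 m is -0.06.

Request:
nudge_tcp(rows=[{"sx": -0.06,"sy": 0.24,"sz": 0.02,"aperture": 0.02},{"sy": 0.3,"aperture": 0.02},{"sy": 0.3,"aperture": 0.02},{"sy": 0.3,"aperture": 0.02},{"sy": 0.3,"aperture": 0.02},{"sy": 0.24,"aperture": 0.02},{"sy": 0.24,"aperture": 0.02},{"sy": 0.24,"aperture": 0.02},{"sy": 0.24,"aperture": 0.02},{"sy": 0.24,"aperture": 0.02},{"sy": 0.24,"aperture": 0.02},{"sy": 0.24,"aperture": 0.02}])

```text
time: 5.95
ee_pos: [0.5172, 0.1533, 0.0586]
eef_rot: [-0.0, 0.999, -0.052, 0.0]
force: [0.0, 0.2, -2.0]
finger_gap: 0.0252
grasp_force: 45.0
```

Request:
nudge_tcp(rows=[{"sy": 0.24,"aperture": 0.02},{"sy": 0.24,"aperture": 0.02},{"sy": 0.24,"aperture": 0.02},{"sy": 0.16,"aperture": 0.02}])

```text
time: 6.35
ee_pos: [0.5123, 0.1091, 0.0585]
eef_rot: [0.0, 0.999, -0.053, -0.0]
force: [0.7, 1.2, -2.8]
finger_gap: 0.0259
grasp_force: 45.0
```

```bash
python3 d.py 0.5 0 0.059
python3 - <<'E'
from h import *
cv2.imwrite("pics/w3.png",bot.snapshot("wrist")[...,::-1])
a=bot.snapshot("top")[...,::-1];cv2.imwrite("pics/t3.png",a)
b=bot.snapshot("scene")[...,::-1];cv2.imwrite("pics/s3.png",b)
cv2.imwrite("pics/c3.png",np.hstack([cv2.resize(b[190:370,200:440],(400,300),interpolation=2),cv2.resize(a[150:285,240:420],(400,300),interpolation=2)]))
E
```

```text
t 6.35 pos [0.5123 0.1091 0.0585] yaw -0.1054 tilt 0.0004 F [ 0.7  1.2 -2.8] delta tool [-0.0007  0.1098 -0.0005]
```

View pics/c3.png

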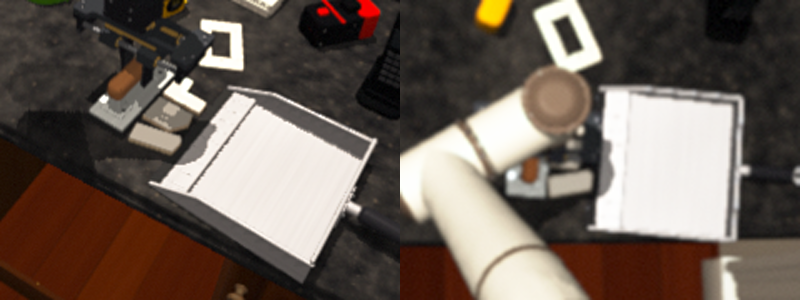

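```bash
python3 - <<'E'
from h import *
f=lambda x,y:(200+x*.6,190+y*.6)
p=ray("scene",[f(205,105),f(180,80),f(165,95),f(195,122),f(132,140),f(180,152),f(181,138),f(142,123)],.009)
d=p-np.array([.497,-.002])
for a,b in zip(p,np.c_[d@[-.105,-.9945],d@[.9945,-.105]]): print(a.round(3),"s,l",b.round(3))
E
```

```text
[0.55  0.006] s,l [-0.014  0.052]
[0.578 0.061] s,l [-0.071  0.073]
[0.536 0.067] s,l [-0.072  0.032]
[0.512 0.006] s,l [-0.009  0.014]
[0.433 0.069] s,l [-0.064 -0.071]
[0.451 0.002] s,l [ 0.001 -0.046]
[0.474 0.011] s,l [-0.01  -0.024]
[0.468 0.071] s,l [-0.07  -0.036]
```

All three pieces sit within the float's 160 mm width and ahead of it, up to the lip. I'll continue level, then climb with the ramp.

Scaled: 0.012 m is 0.24, 0.005 m is 0.1.

Request:
nudge_tcp(rows=[{"sx": -0.04,"sy": 0.24,"aperture": 0.02},{"sy": 0.24,"aperture": 0.02},{"sy": 0.24,"aperture": 0.02},{"sy": 0.24,"aperture": 0.02},{"sy": 0.24,"aperture": 0.02},{"sy": 0.24,"aperture": 0.02},{"sy": 0.24,"sz": -0.05,"aperture": 0.02},{"sy": 0.24,"sz": -0.05,"aperture": 0.02},{"sy": 0.24,"sz": -0.05,"aperture": 0.02},{"sy": 0.24,"sz": -0.05,"aperture": 0.02},{"sy": 0.24,"sz": -0.03,"aperture": 0.02},{"sy": 0.1,"aperture": 0.02}])

```text
time: 7.7
ee_pos: [0.4956, -0.0273, 0.0701]
eef_rot: [0.0, 0.999, -0.053, -0.001]
force: [-0.7, 0.3, -3.1]
finger_gap: 0.0255
grasp_force: 45.0
```

```bash
python3 d.py 0.5 0 0.059
python3 - <<'E'
from h import *
a=bot.snapshot("top")[...,::-1];cv2.imwrite("pics/t4.png",a)
b=bot.snapshot("scene")[...,::-1];cv2.imwrite("pics/s4.png",b)
cv2.imwrite("pics/c4.png",np.hstack([cv2.resize(b[190:370,200:440],(400,300),interpolation=2),cv2.resize(a[150:285,240:420],(400,300),interpolation=2)]))
E
```

```text
t 7.7 pos [ 0.4956 -0.0273  0.0701] yaw -0.106 tilt 0.0012 F [-0.7  0.3 -3.1] delta tool [ 0.0015 -0.0276  0.0111]
```

View pics/c4.png

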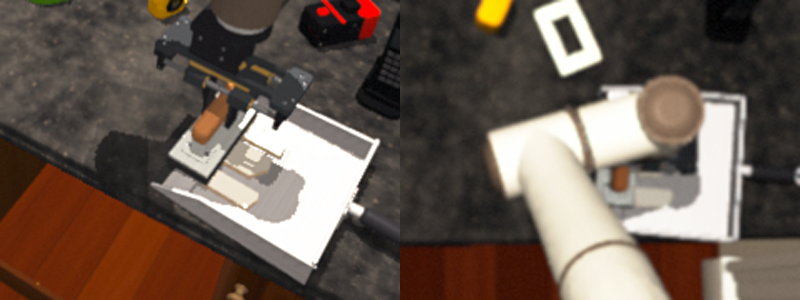

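The pieces are over the crest and in the pan, just ahead of the float. I'll nudge on a little, then lift, back off and check.

Scaled: -0.045 m is -0.9, -0.02 m is -0.4.

Request:
nudge_tcp(rows=[{"sy": 0.24,"aperture": 0.02},{"sy": 0.24,"aperture": 0.02},{"aperture": 0.02},{"sz": -0.4,"aperture": 0.02},{"sz": -0.6,"aperture": 0.02},{"sy": -0.6,"sz": -0.2,"aperture": 0.02},{"sy": -0.8,"aperture": 0.02},{"sy": -0.9,"aperture": 0.02},{"sy": -0.9,"aperture": 0.02},{"sy": -0.9,"aperture": 0.02},{"sy": -0.9,"aperture": 0.02},{"aperture": 0.02}])

```text
time: 9.0
ee_pos: [0.5213, 0.2043, 0.1301]
eef_rot: [-0.001, 0.999, -0.049, 0.002]
force: [0.2, -0.1, -3.7]
finger_gap: 0.0256
grasp_force: 45.0
```

```bash
python3 d.py 0.5207 0.391 0.059
python3 - <<'E'
from h import *
a=bot.snapshot("top")[...,::-1];cv2.imwrite("pics/t5.png",a)
b=bot.snapshot("scene")[...,::-1];cv2.imwrite("pics/s5.png",b)
cv2.imwrite("pics/c5.png",np.hstack([cv2.resize(b[190:370,200:440],(400,300),interpolation=2),cv2.resize(a[150:285,240:420],(400,300),interpolation=2)]))
E
```

```text
t 9.0 pos [0.5213 0.2043 0.1301] yaw -0.099 tilt 0.0038 F [ 0.2 -0.1 -3.7] delta tool [-0.0193 -0.1855  0.0715]
```

View pics/c5.png

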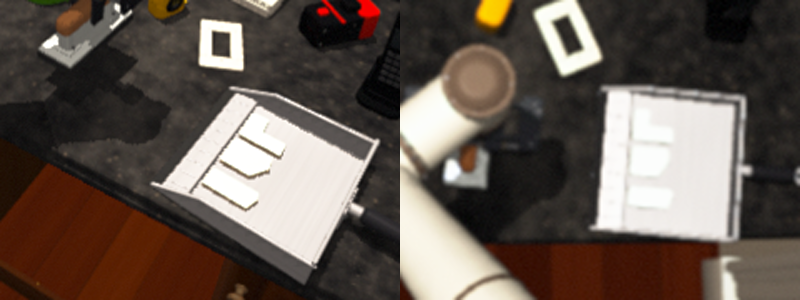

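```bash
python3 - <<'E'
from h import *
f=lambda x,y:(200+x*.6,190+y*.6)
p=ray("scene",[f(202,182),f(216,169),f(243,209),f(259,203), f(220,158),f(240,147),f(246,175),f(270,172), f(235,141),f(262,118),f(272,155),f(286,150)],.012)
d=p-np.array([.497,-.002])
print(np.c_[d@[-.105,-.9945],d@[.9945,-.105]].round(3).tolist())
g=ray("scene",[f(157,184),f(237,89)],.003)-np.array([.497,-.002]);print("lip s,l",np.c_[g@[-.105,-.9945],g@[.9945,-.105]].round(3).tolist())
E
```

```text
[[0.051, -0.073], [0.056, -0.043], [0.113, -0.076], [0.126, -0.055], [0.051, -0.023], [0.065, 0.011], [0.093, -0.026], [0.117, -0.001], [0.054, 0.017], [0.067, 0.08], [0.107, 0.027], [0.119, 0.047]]
lip s,l [[0.002, -0.107], [0.008, 0.118]]
```

All three pieces lie flat in the pan, with centres about 80–88 mm behind the lip edge. Now I return the float.

Scaled: -0.037 m is -0.74, 0.02 m is 0.4, -0.049 rad / 3.1416 = -0.0156.

Request:
nudge_tcp(rows=[{"spin": -0.0156,"aperture": 0.02},{"spin": -0.0156,"aperture": 0.02},{"spin": -0.0153,"aperture": 0.02},{"sx": 0.028,"sy": -0.74,"aperture": 0.02},{"sx": 0.028,"sy": -0.74,"aperture": 0.02},{"sx": 0.028,"sy": -0.74,"aperture": 0.02},{"sx": 0.028,"sy": -0.74,"aperture": 0.02},{"sx": 0.028,"sy": -0.74,"aperture": 0.02},{"sz": 0.4,"aperture": 0.02},{"sz": 0.4,"aperture": 0.02},{"aperture": 0.02},{"aperture": 0.02}])

```text
time: 10.3
ee_pos: [0.5196, 0.3828, 0.0899]
eef_rot: [0.001, 1.0, 0.02, -0.0]
force: [0.5, 0.8, -2.1]
finger_gap: 0.0256
grasp_force: 45.0
```

```bash
python3 d.py 0.5205 0.391 0.0566
```

```text
t 10.3 pos [0.5196 0.3828 0.0899] yaw 0.0401 tilt 0.0015 F [ 0.5  0.8 -2.1] delta tool [ 0.0012 -0.0082  0.0333]
```

Scaled: 0.01 m is 0.2, -0.008 m is -0.16.

Request:
nudge_tcp(rows=[{"sx": 0.02,"sy": -0.16,"sz": 0.2,"aperture": 0.02},{"sz": 0.2,"aperture": 0.02},{"sz": 0.12,"aperture": 0.02},{"sz": 0.06,"aperture": 0.02},{"sz": 0.04,"aperture": 0.02},{"sz": 0.02,"aperture": 0.02},{"sz": 0.01,"aperture": 0.02},{"aperture": 0.02},{"aperture": 0.02}])

```text
time: 11.2
ee_pos: [0.52, 0.3924, 0.0578]
eef_rot: [-0.0, 1.0, 0.021, 0.0]
force: [-0.3, -0.2, -2.5]
finger_gap: 0.0253
grasp_force: 45.0
```

```bash
python3 d.py 0.5205 0.391 0.0566
```

```text
t 11.2 pos [0.52   0.3924 0.0578] yaw 0.0413 tilt 0.0005 F [-0.3 -0.2 -2.5] delta tool [0.0004 0.0014 0.0012]
```

Scaled: 0.0008 m is 0.016, 0.0007 m is 0.014.

Request:
nudge_tcp(rows=[{"sz": 0.016,"aperture": 0.02},{"sz": 0.014,"aperture": 0.02},{"aperture": 0.02},{"aperture": 0.04},{"aperture": 0.087},{"aperture": 0.087},{"aperture": 0.087},{"aperture": 0.087},{"aperture": 0.087},{"aperture": 0.087}])

```text
time: 12.2
ee_pos: [0.52, 0.3922, 0.056]
eef_rot: [0.0, 1.0, 0.021, -0.0]
force: [0.2, -0.3, -0.3]
finger_gap: 0.0737
grasp_force: 0.0
```

```bash
python3 d.py 0.52 0.391 0.2
```

```text
t 12.2 pos [0.52   0.3922 0.056 ] yaw 0.0412 tilt 0.0 F [ 0.2 -0.3 -0.3] delta tool [-0.      0.0012 -0.144 ]
```

Scaled: -0.04 m is -0.8, -0.03 m is -0.6.

Request:
nudge_tcp(rows=[{"aperture": 0.087},{"aperture": 0.087},{"sz": -0.4,"aperture": 0.087},{"sz": -0.6,"aperture": 0.087},{"sz": -0.6,"aperture": 0.087},{"sz": -0.6,"aperture": 0.087},{"sz": -0.6,"aperture": 0.087},{"sx": -0.8,"sy": -0.6,"sz": -0.4,"aperture": 0.087},{"sx": -0.8,"sy": -0.6,"sz": -0.4,"aperture": 0.087},{"sx": -0.8,"sy": -0.6,"aperture": 0.087},{"aperture": 0.087},{"aperture": 0.087}])

```text
time: 13.4
ee_pos: [0.4011, 0.4739, 0.2334]
eef_rot: [-0.0, 1.0, 0.022, 0.0]
force: [1.0, 0.1, -1.5]
finger_gap: 0.0865
grasp_force: 0.0
```

```bash
python3 - <<'E'
from h import *
b=bot.snapshot("scene")[...,::-1];cv2.imwrite("pics/s6.png",b)
cv2.imwrite("pics/c6.png",cv2.resize(b[120:370,120:460],(780,574),interpolation=2))
E
```

```text
(no output)
```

View pics/c6.png

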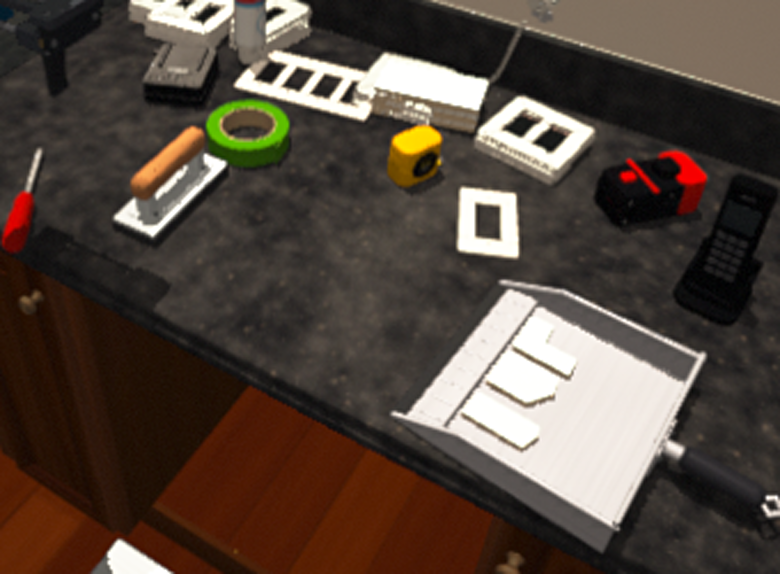

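The float stands flat at its old place (172,185), the three pieces lie in the pan around (520,380), and the tools look undisturbed.

```bash
python3 -c "
from workcell import bot
print(bot.close_job())"
```

```text
the job is handed in; nothing more can be done
None
```

The job is handed in at about 13.5 s: in the last picture all three tile pieces lie in the pan, the float stands on its sole where it started, and the other tools look unmoved; the hand-in returned no verdict.

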